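Take the main-jet pack off its display peg

ROBOT

A 6-joint arm with a two-finger parallel gripper is mounted at the origin on the work surface. World frame = base frame: x ahead of the robot, y to its left, z up, the work surface at z = 0. Lengths are in m, angles in rad, forces in N, time in s.
With the tool pointing down it reaches from about 0.25 to 0.775 m from the base axis. Payload 4 kg.
Tool frame: the origin (TCP) lies between the finger pads; the fingertips stand 14 mm ahead of it and the grasp point (between the pads) lies 5 mm behind it (robot.nose_length is the distance from the TCP to the fingertips, in m); z points along the fingers, y is the direction in which the jaws open and shut (so a half turn about z gives the same grasp; the last joint's range is limited). The gripper opens to 94 mm and grips with 3 to 60 N. Pads are 16 mm wide; open, the fingers measure 119 mm over their backs; the gripper's body (75 mm by 177 mm) begins 78 mm behind the grasp point.
Start: joints at [-1.406, 0.087, 1.371, -0, 1.684, -0.103], TCP at [0.146, -0.53, 0.184] pointing down, gripper open.
Joint ranges: [-3.1, 3.1], [-0.76, 2.03], [0.27, 2.55], [-1.08, 4.22], [0.17, 2.65], [-2.57, 2.57]. Speed limits (rad/s): [2.79, 2.79, 3.14, 3.14, 3.14, 3.14].

INTERFACE

Orientations are given as [roll, pitch, yaw] about the fixed x, y, z axes, in that order (R = Rz(yaw) Ry(pitch) Rx(roll)).
In Python, from bench import robot, eyes, finder gives the robot as it stands.
- The arm moves only by the tool play_rows, never from a script. Its argument "rows" is a list of rows, each an object with "linear": the shift along the tool's x, y, z in cm, a list of three; "spin": the turn about the tool's z in degrees. A call has 1 to 12 rows; each row shifts and turns the commanded pose from where the row before left it, along the tool's axes as they then stand; what a row does not reach is not made up. A row lasts 1/12 s, in which the tool goes at most 41.7 mm and 7.16 degrees, less where a joint would pass 70% of its speed; a pose out of reach is approached as far as the arm can. A call with a gripper value outside its range is refused whole. "claw" is the finger opening in cm, from 0 to 9.4, set as the call begins (left out, the last holds). The fingers move at their own pace and stop on an object; the grip force is fixed at half the most. Time passes only in rows, so rows that do not move let the fingers close. It gives the time, the measured TCP pose, the force and the opening at its end, in the units of the state.
- robot.get_obs(): the state, without advancing time (a new reading comes with each control period).
- eyes.snapshot(name): name is "scene" or "side" or "wrist"; returns a dict with "frame" (400x640x3 uint8, red, green, blue), "fx", "fy", "cx", "cy" (pixels), "dist" ([k1, k2, p1, p2, k3] as OpenCV has them; the pictures are not rectified), "rvec" (rotation vector, rad) and "tvec" (3), from world to camera coordinates, as OpenCV has them; the wrist camera has in their place "mount" (4x4, takes a point from camera to tool coordinates, whose origin is the TCP and whose axes are the flange's). Camera axes: x right, y down, z forward; pixel columns grow to the right and rows downward; lengths in m; the calibration is good to about 2 mm. A picture is of the moment at which its call begins: read the wrist's pose just before it. There is no depth.
- robot.close_job(): hands the job in, once; it reports no verdict.
Trained networks look in a picture, given as the dict that the camera call returned (one of the last four; its "shot" number tells which), for a name from the list of things; names that differ only in an ending like _2 or _b are one class to them, and where a whole thing is asked for, a point or a joint stands for the part that bears it (a point fixed in the world has none). Each returns a list of dicts, best first, with "conf" (0 to 1); they miss things now and then, are a little off and sometimes report something else, mostly with a low value. They report only what shows in the picture. A call takes as long as a camera call. They do not tell look-alikes from the thing itself.
- finder.silhouettes(picture, name): "pixels" (400x640 bool, what is visible of it) and "box" ([centre column, centre row, width, height] in pixels, round what is visible of it).
The state is a dict: "time": time; "joint_positions": joint angles; "qvel": joint speeds; "joint_torque": joint torques, N m; "tool_pos": TCP position; "ee_rot": TCP orientation; "wrist_force": force on the tool from outside, world axes, zero at the start; "wrist_torque": the same for the moment, N m; "width": finger opening in m.
Only numpy, scipy, OpenCV 4.12 (cv2) and the standard library are available. Lean on these libraries where they do the work, as an engineer would, in place of code of your own. Each camera call takes 0.05 s, during which the arm holds its last target. There are 200 camera calls.

TASK

Take the yellow-looped pack with the brass main jet off its peg on the display rack: lift it so that its loop clears the peg's upturned tip, slide it off towards the open end, and do not force it against the rack. Then stand it upright on the floor of the green kit tray, lowering it all the way down before letting go. Leave the blue-looped pack hanging where it is.

Things in the scene. Friction and masses are not known exactly. Their poses are not given: they have to be found in the camera images.
- jet_center (a point): Mid-point of the pack to take, 100 mm tall: clear box 36 (x) x 50 (y) x 50 (z) mm holding a brass jet, under a yellow loop 10 x 50 x 50 mm whose hole (along x, 24 wide, 32 high) spans 6 to 38 mm above this point. Hangs on either peg, hole's upper edge on the peg, 38-57 mm short of the tip, axes parallel to the rack's. Grip from above across its 50 mm (y), 15 mm above this point. Loose, 90 g.
- screw_center (a point): The same point of the bystander pack of the same shape and size, with blue loop and bands and a blue screw knob inside, hanging on the rack's other peg 130 mm away. Loose; not to be disturbed.
- rack: Fixed steel rack. Origin on the bench under its crossbar (along y, 280 x 12 mm). Two level pegs, 6 mm thick, axis 147 mm up like the crossbar's, at y = -65 and 65 mm, run along -x to x = -85 mm; there the tip turns up, 12 mm above the peg's upper side. A pack raised 12 to 26 mm (best 19) passes the tip, then slides off along -x; higher, its hole's lower edge meets the peg. Nothing is above 162 mm.
- tray_in (a point): Centre of the floor's upper face in the green open kit tray, fixed on the bench: 140 x 140 mm outside, 130 x 130 mm inside, floor 5 mm thick, rim 25 mm above the bench; x and y along its walls, z up. A standing pack's mid-point is 50 mm above this point.
There are look-alikes about, which are no part of the job. Of the things that look like the part that bears tray_in, the largest one is meant.

How it is judged:
On the way, in this order (a step that is already met when the one before it is completed fails the run):
1. the yellow-looped pack is off its peg, past the tip, held by the fingers (x of jet_center in the frame of rack below -0.095 m and height (world z) of jet_center above 0.1 m and contact force between jet_pack and the fingers above 0.3 N), for 0.1 s.
2. it is lowered to the tray's floor (underside less than 12 mm above it) while still held (x of jet_center in the frame of tray_in between -0.05 and 0.05 m and y of jet_center in the frame of tray_in between -0.05 and 0.05 m and z of jet_center in the frame of tray_in below 0.062 m and contact force between jet_pack and the fingers above 0.3 N), for 0.05 s.
At the end, for the whole second after the job is handed in: The yellow-looped pack stands on the tray's floor inside its walls (centre within 50 mm of the tray's middle along each of its sides, height within 6 mm), upright within 10 degrees, at rest and released; the blue-looped pack hangs within 30 mm of where it was (x of jet_center in the frame of tray_in between -0.05 and 0.05 m and y of jet_center in the frame of tray_in between -0.05 and 0.05 m and z of jet_center in the frame of tray_in between 0.044 and 0.056 m and angle between jet_center's own z axis and vertical below 0.17 rad and linear speed of jet_pack below 0.02 m/s and distance of screw_center from where it was at the start of the episode below 0.03 m and contact force between jet_pack and the fingers below 0.05 N); the robot touches nothing.
It fails at once if the blue-looped pack is moved more than 30 mm (distance of screw_center from where it was at the start of the episode above 0.03 m).
It fails at once if the yellow-looped pack is forced against the rack (over 25 N) (contact force between jet_pack and rack above 25 N).
It also fails if it takes over 43 s, if anything falls off the work surface, if the arm or the gripper's body presses on something with over 40 N, if the wrist force passes 120 N, or if a joint passes its speed limit or range.

## Working session

There is one attempt and no reset: what is moved stays moved. The work goes in short steps, Python scripts to look and compute and a tool call to move; the robot and the scene stay as the last step left them, time stands still between calls to the robot, and variables do not carry over. Pictures are saved under pics/ and viewed, about 8 in all and at most 12, crops included, and the job is handed in when it is done.

Besides the shell and the picture viewer there is one more tool, called after "Emit:" by a JSON object that holds its "fn" and its "kwargs". play_rows: Moves the arm, as the interface text tells. Its arguments: {"type":"object","properties":{"rows":{"type":"array"},"claw":{"type":"number"}},"required":["rows"]}

```bash
mkdir -p pics; cat > h.py <<'E'
import numpy as np, cv2
from bench import robot, eyes, finder
from scipy.spatial.transform import Rotation as R
def K(p): return np.array([[p["fx"],0,p["cx"]],[0,p["fy"],p["cy"]],[0,0,1.]])
def save(p,n): cv2.imwrite(f"pics/{n}.png",p["frame"][:,:,::-1])
def pose(p,obs=None):
    "R,t world->camera"
    if "rvec" in p: return cv2.Rodrigues(np.array(p["rvec"],float))[0],np.array(p["tvec"],float).ravel()
    T=np.eye(4);T[:3,:3]=R.from_euler("xyz",obs["ee_rot"]).as_matrix();T[:3,3]=obs["tool_pos"]
    C=np.linalg.inv(T@np.array(p["mount"]));return C[:3,:3],C[:3,3]
def proj(p,X,obs=None):
    r,t=pose(p,obs);return cv2.projectPoints(np.array(X,float).reshape(-1,1,3),cv2.Rodrigues(r)[0],t,K(p),np.array(p["dist"],float))[0][:,0]
def ray(p,uv,obs=None):
    r,t=pose(p,obs);n=cv2.undistortPoints(np.array(uv,float).reshape(-1,1,2),K(p),np.array(p["dist"],float))[:,0]
    d=np.c_[n,np.ones(len(n))]@r;return -r.T@t,d
def onz(p,uv,z,obs=None):
    c,d=ray(p,uv,obs);return c+d*((z-c[2])/d[:,2])[:,None]
E
python3 - <<'E'
from h import *
o=robot.get_obs();print({k:np.round(v,3) for k,v in o.items()},robot.nose_length)
P=[]
for n in("scene","side"):
    p=eyes.snapshot(n);P.append(p["frame"])
    print(n,p["fx"],np.round(-pose(p)[0].T@pose(p)[1],3))
    save(p,n)
    for k in("jet_center","screw_center","rack","tray_in"):
        print(k,[(np.round(d["box"]),round(d["conf"],2),int(d["pixels"].sum())) for d in finder.silhouettes(p,k)])
E
```

```text
{'time': np.float64(0.0), 'joint_positions': array([-1.406,  0.088,  1.372, -0.   ,  1.684, -0.103]), 'qvel': array([ 0.001, -0.   , -0.002, -0.001,  0.001, -0.   ]), 'joint_torque': array([-1.0000e-03, -3.4019e+01, -3.0243e+01,  7.2000e-02,  3.3000e-02,
       -0.0000e+00]), 'tool_pos': array([ 0.145, -0.53 ,  0.183]), 'ee_rot': array([-3.139, -0.   ,  0.268]), 'wrist_force': array([ 0.565, -0.501, -0.046]), 'wrist_torque': array([ 0.004, -0.014, -0.034]), 'width': np.float64(0.094)} 0.014
scene 395.97002270902135 [ 1.073 -0.006  0.894]
jet_center [(array([397., 271.,  25.,  31.]), 0.81, 574)]
screw_center [(array([450., 265.,  34.,  32.]), 0.97, 597)]
rack [(array([421., 277., 146.,  72.]), 0.62, 4856)]
tray_in [(array([275., 226.,  65.,  52.]), 0.92, 2551), (array([186., 179.,  34.,  30.]), 0.65, 876), (array([287., 174.,  37.,  26.]), 0.64, 884)]
side 401.9971963807948 [-0.251  0.585  0.906]
jet_center [(array([246., 213.,  16.,  35.]), 0.7, 496)]
screw_center [(array([217., 236.,  22.,  41.]), 0.72, 583)]
rack [(array([230., 237.,  92.,  96.]), 0.75, 2828)]
tray_in [(array([424., 194.,  32.,  22.]), 0.69, 480), (array([331., 214.,  35.,  40.]), 0.58, 786)]
```

```bash
python3 -c "
import cv2,numpy as np
a=[cv2.imread(f'pics/{n}.png') for n in('scene','side')]
print(a[0].shape)"
```

```text
(400, 640, 3)
```

View pics/scene.png

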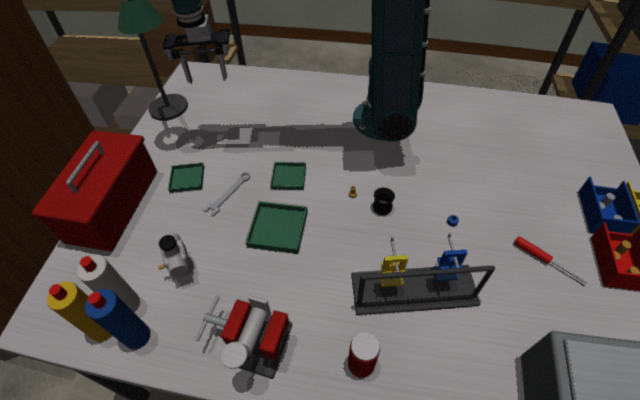

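View pics/side.png

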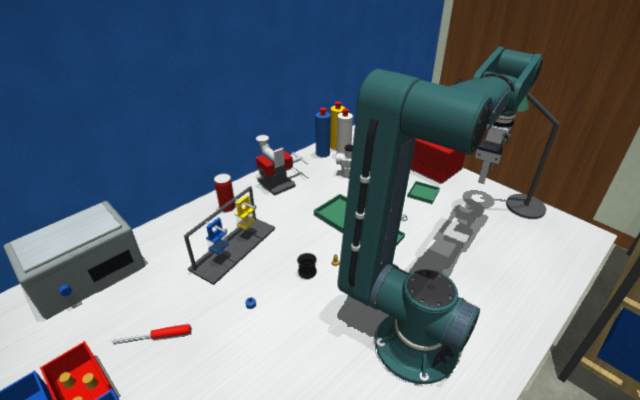

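The scene view shows three green trays: (277,227), (186,178) and (289,175). The largest, at (277,227), is the one meant. The yellow pack is at (394,270) and the blue one at (450,265), with the pegs pointing towards the robot. I'll confirm this in one enlarged crop and measure.

```bash
python3 - <<'E'
import cv2,numpy as np
a=cv2.imread('pics/scene.png')[185:325,235:505]; b=cv2.imread('pics/side.png')[180:285,180:320]
a=cv2.resize(a,None,fx=2.96,fy=2.96,interpolation=cv2.INTER_CUBIC)[:415]
cv2.imwrite('pics/c1.png',a)
cv2.imwrite('pics/c2.png',cv2.resize(b,None,fx=5.5,fy=5.5,interpolation=cv2.INTER_CUBIC))
E
python3 - <<'E'
from h import *
p=eyes.snapshot("scene")
d=finder.silhouettes(p,"tray_in")
for q in d:
    c=cv2.findContours(q["pixels"].astype(np.uint8),0,2)[0];c=max(c,key=cv2.contourArea)[:,0]
    w=onz(p,c,0.02)[:,:2]
    r=cv2.minAreaRect((w*1000).astype(np.float32));print(np.round(q["box"]),r)
E
```

```text
[288. 175.  35.  31.] ((321.47125244140625, -258.3167419433594), (111.22325134277344, 99.92893981933594), 7.463788986206055)
[275. 226.  61.  55.] ((501.1017761230469, -247.06613159179688), (159.8192596435547, 148.12879943847656), 1.5835989713668823)
[186. 177.  40.  32.] ((372.93975830078125, -562.2907104492188), (116.52437591552734, 105.24649047851562), 16.427852630615234)
```

View pics/c1.png

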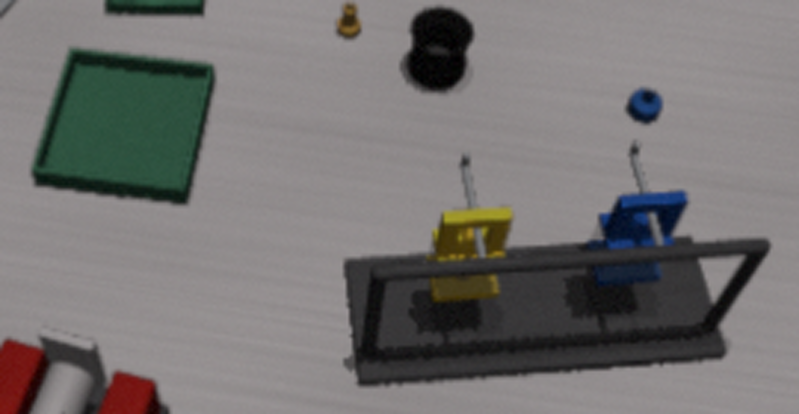

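View pics/c2.png

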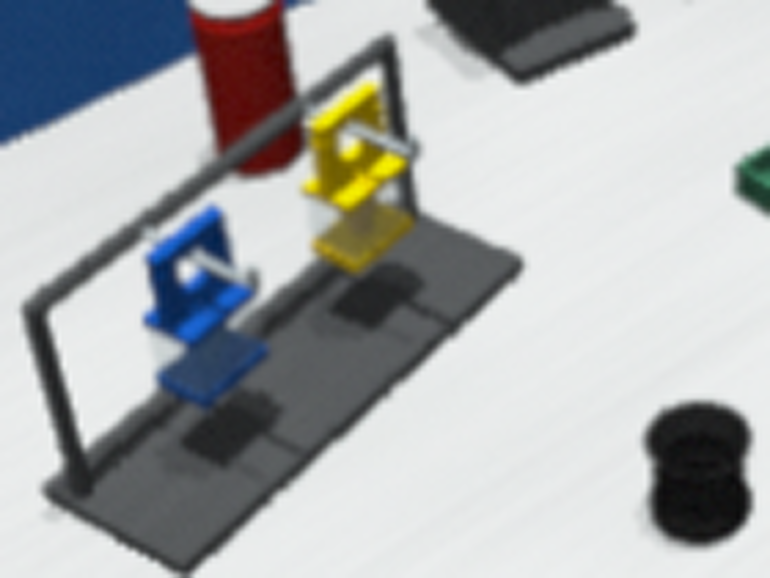

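The crops confirm it: the yellow-looped pack, with the jet inside, is on the left peg (rack y=-65), and the pegs point towards the robot. Next I'll fit the rack and tray poses from both views.

```bash
cat > fit.py <<'E'
from h import *
from scipy.optimize import least_squares
def T(q,X): 
    c,s=np.cos(q[2]),np.sin(q[2]);X=np.array(X,float);return np.c_[q[0]+c*X[:,0]-s*X[:,1],q[1]+s*X[:,0]+c*X[:,1],X[:,2]]
def sc(u): return np.array(u)/2.96+[235,185]
def sd(u): return np.array(u)/5.5+[180,180]
if __name__=="__main__":
    ps,pd=eyes.snapshot("scene"),eyes.snapshot("side")
    X=[[0,-.14,.147],[0,.14,.147],[-.083,-.065,.16],[-.083,.065,.16]]
    us=sc([[370,275],[767,248],[464,160],[635,149]]);ud=sd([[390,45],[30,308],[412,150],[253,282]])
    f=lambda q:np.r_[(proj(ps,T(q,X))-us).ravel(),(proj(pd,T(q,X))-ud).ravel()]
    s=least_squares(f,[.65,.05,0]);q=s.x;print("rack",np.round(q,4),np.round(s.fun,1))
    for n,y,a,b in(("yel",-.065,[478,217],[344,110]),("blue",.065,[654,201],[184,226])):
        g=lambda v:np.r_[(proj(ps,T(q,[[v[0],v[1],.162]]))-sc([a])).ravel(),(proj(pd,T(q,[[v[0],v[1],.162]]))-sd([b])).ravel()]
        s=least_squares(g,[-.04,y]);print(n,"rack frame",np.round(s.x,4),"world",np.round(T(q,[[*s.x,.112]]),4),np.round(s.fun,1))
    X=[[-.07,-.07,.025],[-.07,.07,.025],[.07,.07,0],[.07,-.07,0]];u=sc([[71,50],[213,66],[187,202],[35,184]])
    s=least_squares(lambda q:(proj(ps,T(q,X))-u).ravel(),[.5,-.25,0]);print("tray",np.round(s.x,4),np.round(s.fun,1))
E
python3 fit.py
```

```text
rack [0.6512 0.1331 0.2256] [ 2.4 -1.  -1.6 -0.2  0.8 -0.9  0.9 -0.5 -0.1 -0.7  0.5 -0.5  0.  -2.9
 -0.8 -3.4]
yel rack frame [-0.0325 -0.0642] world [[0.634  0.0632 0.112 ]] [ 0.3 -0.6 -0.3 -1.4]
blue rack frame [-0.0354  0.0642] world [[0.6023 0.1877 0.112 ]] [-0.2  0.  -0.2  0.3]
tray [ 0.4996 -0.246   0.0184] [-0.5 -1.2  0.5 -0.9  0.2  1.2 -0.2  0.5]
```

```bash
cat >> h.py <<'E'
def delta(x,y,z,yaw):
    o=robot.get_obs();r=R.from_euler("xyz",o["ee_rot"]);
    sp=-(yaw-o["ee_rot"][2]);g=R.from_euler("xyz",[np.pi,0,yaw])
    d=np.array([x,y,z])-o["tool_pos"]
    print("t",round(o["time"],2),"now-axes cm",np.round(r.inv().apply(d)*100,2),"goal-axes cm",np.round(g.inv().apply(d)*100,2),"spin",round(np.degrees(sp),2),"rot",np.round(o["ee_rot"],4))
E
python3 -c "
from h import *
delta(.634,.063,.27,.2256)
p=eyes.snapshot('wrist');print(np.round(p['mount'],3),p['fx'])"
```

```text
t 0.7 now-axes cm [ 62.81 -44.3   -8.63] goal-axes cm [ 60.88 -46.91  -8.63] spin 2.42 rot [3.1415 0.     0.2678]
[[ 0.001 -0.972 -0.236  0.069]
 [ 1.     0.001  0.001  0.   ]
 [-0.001 -0.236  0.972 -0.201]
 [ 0.     0.     0.     1.   ]] 345.4351974439286
```

Emit:
{"fn": "play_rows", "kwargs": {"rows": [{"linear":[0,0,-4],"spin":1.2},{"linear":[0,0,-4.5],"spin":1.2},{"linear":[2.5,-1.9,0],"spin":0},{"linear":[2.5,-1.9,0],"spin":0},{"linear":[2.5,-1.9,0],"spin":0},{"linear":[2.5,-1.9,0],"spin":0},{"linear":[2.5,-1.9,0],"spin":0},{"linear":[2.5,-1.9,0],"spin":0},{"linear":[2.5,-1.9,0],"spin":0},{"linear":[2.5,-1.9,0],"spin":0},{"linear":[2.5,-1.9,0],"spin":0},{"linear":[2.5,-1.9,0],"spin":0}], "claw": 9.4}}

```text
time: 1.75
tool_pos: [0.3474, -0.288, 0.2656]
ee_rot: [3.141, -0.0, 0.226]
wrist_force: [1.1, 0.0, 0.7]
width: 0.0935
```

Emit:
{"fn": "play_rows", "kwargs": {"rows": [{"linear":[2.5,-1.9,0],"spin":0},{"linear":[2.5,-1.9,0],"spin":0},{"linear":[2.5,-1.9,0],"spin":0},{"linear":[2.5,-1.9,0],"spin":0},{"linear":[2.5,-1.9,0],"spin":0},{"linear":[2.5,-1.9,0],"spin":0},{"linear":[2.5,-1.9,0],"spin":0},{"linear":[2.5,-1.9,0],"spin":0},{"linear":[2.5,-1.9,0],"spin":0},{"linear":[2.5,-1.9,0],"spin":0},{"linear":[0,0,0],"spin":0},{"linear":[0,0,0],"spin":0}]}}

```text
time: 2.75
tool_pos: [0.5481, -0.047, 0.2647]
ee_rot: [-3.141, 0.001, 0.229]
wrist_force: [-0.4, 0.5, 0.7]
width: 0.094
```

```bash
python3 - <<'E'
from h import *
delta(.634,.063,.27,.2256)
o=robot.get_obs();p=eyes.snapshot('wrist');np.save('w1.npy',dict(o=o,p=p),allow_pickle=True)
f=p["frame"].copy()
from fit import T
q=[.6512,.1331,.2256]
for X,c in (([[0,-.14,.147],[0,.14,.147],[-.083,-.065,.16],[-.083,.065,.16]],(255,0,0)),([[-.0325,-.065,.162],[-.0354,.065,.162]],(0,255,255))):
    for u in proj(p,T(q,X),o): print(np.round(u)); cv2.circle(f,tuple(int(v) for v in u),3,c,1)
cv2.imwrite("pics/w1.png",f[:,:,::-1])
E
```

```text
t 2.75 now-axes cm [10.86 -8.77 -0.55] goal-axes cm [10.84 -8.8  -0.53] spin 0.17 rot [-3.1415e+00  1.4000e-03  2.2860e-01]
[306.  27.]
[-19.  28.]
[220. 127.]
[ 71. 127.]
[215.  65.]
[60. 69.]
```

View pics/w1.png

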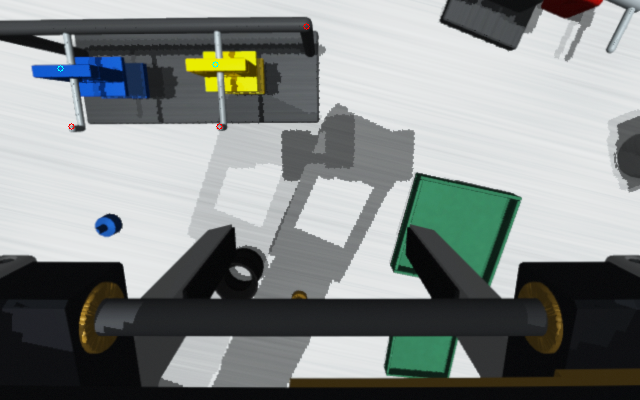

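The wrist view shows the yellow loop's top at about (210,62), roughly 5 px left of my estimate. The tips are at (221,126) and (80,127), and the big tray's centre is near (455,225). I'll move above the pack and look again from close by.

Emit:
{"fn": "play_rows", "kwargs": {"rows": [{"linear":[2,-1.6,0],"spin":0},{"linear":[2,-1.6,0],"spin":0},{"linear":[2,-1.7,0],"spin":0},{"linear":[2,-1.7,0],"spin":0},{"linear":[2,-1.7,0],"spin":0},{"linear":[0.8,-0.7,0],"spin":0.2},{"linear":[0,0,0],"spin":0},{"linear":[0,0,0],"spin":0},{"linear":[0,0,0],"spin":0}]}}

```text
time: 3.55
tool_pos: [0.6322, 0.0621, 0.2658]
ee_rot: [3.141, 0.0, 0.221]
wrist_force: [0.5, -0.4, -0.5]
width: 0.094
```

```bash
python3 - <<'E'
from h import *
delta(.634,.063,.27,.2256)
o=robot.get_obs();p=eyes.snapshot('wrist');np.save('w2.npy',dict(o=o,p=p),allow_pickle=True)
for k in("jet_center","screw_center"): print(k,[(np.round(d["box"]),round(d["conf"],2)) for d in finder.silhouettes(p,k)])
f=p["frame"].copy()
from fit import T
q=[.6512,.1331,.2256]
for X,c in (([[0,-.14,.147],[0,.14,.147],[-.083,-.065,.16],[-.083,.065,.16]],(255,0,0)),([[-.0325,-.065,.162],[-.0354,.065,.162]],(0,255,255))):
    for u in proj(p,T(q,X),o): print(np.round(u)); cv2.circle(f,tuple(int(v) for v in u),3,c,1)
cv2.imwrite("pics/w2.png",f[:,:,::-1])
E
```

```text
t 3.55 now-axes cm [ 0.2  -0.04 -0.42] goal-axes cm [ 0.2  -0.04 -0.42] spin -0.29 rot [3.1407e+00 1.0000e-04 2.2060e-01]
jet_center [(array([321., 179.,  51.,  38.]), 0.68)]
screw_center [(array([191., 183.,  82.,  41.]), 0.97)]
[401. 152.]
[ 99. 154.]
[320. 242.]
[183. 243.]
[320. 190.]
[177. 194.]
```

View pics/w2.png

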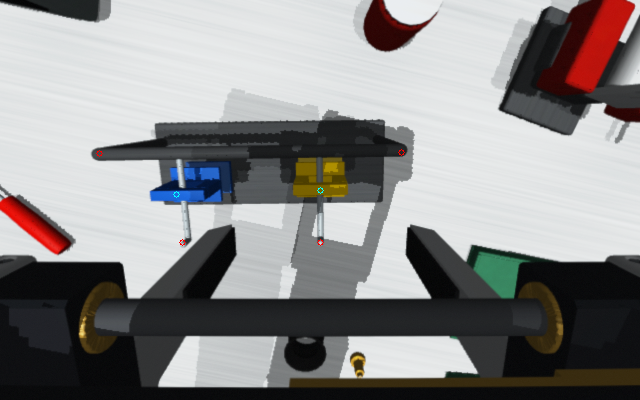

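The estimate matches the close view: the loop top is at (320,190) and the tip at (320,241), with the tool centred over the pack. Descending and gripping.

Emit:
{"fn": "play_rows", "kwargs": {"rows": [{"linear":[0.2,0,1.0],"spin":-0.3},{"linear":[0,0,1.5],"spin":0},{"linear":[0,0,1.6],"spin":0},{"linear":[0,0,1.6],"spin":0},{"linear":[0,0,1.6],"spin":0},{"linear":[0,0,1.6],"spin":0},{"linear":[0,0,1.6],"spin":0},{"linear":[0,0,1.6],"spin":0},{"linear":[0,0,1.5],"spin":0},{"linear":[0,0,0.7],"spin":0},{"linear":[0,0,0],"spin":0},{"linear":[0,0,0],"spin":0}]}}

```text
time: 4.7
tool_pos: [0.6345, 0.064, 0.122]
ee_rot: [-3.142, 0.001, 0.227]
wrist_force: [-0.2, 0.0, 1.5]
width: 0.0943
```

```bash
python3 - <<'E'
from h import *
delta(.634,.063,.122,.2256)
E
```

```text
t 4.7 now-axes cm [-0.07  0.09  0.  ] goal-axes cm [-0.07  0.09  0.  ] spin 0.11 rot [-3.1416e+00  7.0000e-04  2.2750e-01]
```

Emit:
{"fn": "play_rows", "kwargs": {"rows": [{"linear":[0,0,0],"spin":0},{"linear":[0,0,0],"spin":0},{"linear":[0,0,0],"spin":0},{"linear":[0,0,0],"spin":0},{"linear":[0,0,0],"spin":0},{"linear":[0,0,0],"spin":0},{"linear":[0,0,0],"spin":0},{"linear":[0,0,0],"spin":0},{"linear":[0,0,0],"spin":0},{"linear":[0,0,0],"spin":0}], "claw": 4.0}}

```text
time: 5.53
tool_pos: [0.6348, 0.0642, 0.1225]
ee_rot: [3.141, -0.0, 0.228]
wrist_force: [-0.1, -0.1, 0.9]
width: 0.0499
```

The opening is 49.9 mm, so it is gripped. Lifting 19 mm.

Emit:
{"fn": "play_rows", "kwargs": {"rows": [{"linear":[0,0,-0.4],"spin":0},{"linear":[0,0,-0.5],"spin":0},{"linear":[0,0,-0.5],"spin":0},{"linear":[0,0,-0.5],"spin":0},{"linear":[0,0,0],"spin":0},{"linear":[0,0,0],"spin":0}]}}

```text
time: 6.03
tool_pos: [0.6352, 0.0643, 0.1421]
ee_rot: [3.141, -0.001, 0.228]
wrist_force: [0.0, 0.2, -1.1]
width: 0.0498
```

```bash
python3 - <<'E'
from h import *
o=robot.get_obs();print(o["tool_pos"],o["wrist_force"],o["width"])
a=eyes.snapshot('scene')["frame"][200:320,330:510];b=eyes.snapshot('side')["frame"][170:290,150:330]
cv2.imwrite("pics/l.png",cv2.resize(np.hstack([a,b]),None,fx=2.2,fy=2.2,interpolation=cv2.INTER_CUBIC)[:,:,::-1])
E
```

```text
[0.6351702  0.06429255 0.14214033] [ 0.04611174  0.24639257 -1.10933813] 0.049788698416615644
```

View pics/l.png

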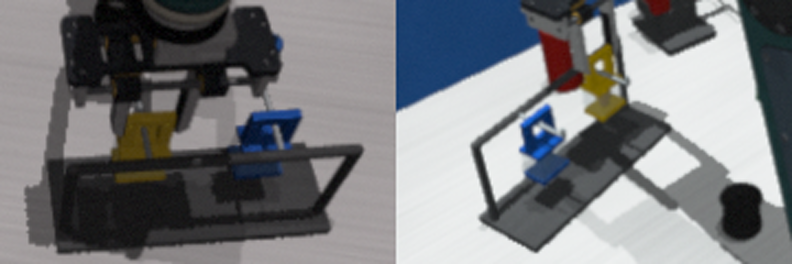

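It is lifted, with the wrist force showing only the pack's weight. Sliding off along tool -x.

Emit:
{"fn": "play_rows", "kwargs": {"rows": [{"linear":[-0.6,0,0],"spin":0},{"linear":[-0.9,0,0],"spin":0},{"linear":[-0.9,0,0],"spin":0},{"linear":[-0.9,0,0],"spin":0},{"linear":[-1,0,0],"spin":0},{"linear":[-1,0,0],"spin":0},{"linear":[-1.2,0,0],"spin":0},{"linear":[-1.5,0,0],"spin":0},{"linear":[-1.5,0,0],"spin":0},{"linear":[-1.5,0,0],"spin":0},{"linear":[-1.5,0,0],"spin":0},{"linear":[-1.0,0,0],"spin":0}]}}

```text
time: 7.13
tool_pos: [0.5012, 0.0335, 0.1415]
ee_rot: [3.141, 0.0, 0.227]
wrist_force: [0.8, -0.6, -0.6]
width: 0.0496
```

```bash
python3 - <<'E'
from h import *
o=robot.get_obs();print(o["tool_pos"],o["wrist_force"],o["width"])
delta(.4996,-.246,.19,.0184)
w=np.load('w1.npy',allow_pickle=True).item();p,oo=w['p'],w['o']
from fit import T
for q in ([.4996,-.246,.0184],):
  print(np.round(proj(p,T(q,[[-.07,-.07,.025],[-.07,.07,.025],[.07,.07,.025],[.07,-.07,.025]]),oo)))
for d in finder.silhouettes(p,"tray_in") if 0 else []: pass
E
```

```text
[0.50124757 0.03345989 0.14147372] [ 0.79191758 -0.59184796 -0.55337927] 0.04958731919237735
t 7.13 now-axes cm [-6.46 27.19 -4.85] goal-axes cm [-0.68 27.94 -4.85] spin 11.97 rot [3.1414e+00 1.0000e-04 2.2740e-01]
[[488. 292.]
 [392. 273.]
 [420. 176.]
 [522. 198.]]
```

The pack is off, with the tool about 13 cm towards the open end. Raising it, turning to the tray's axes and moving over.

Emit:
{"fn": "play_rows", "kwargs": {"rows": [{"linear":[-0.5,0,-2],"spin":4},{"linear":[-0.2,0,-2.5],"spin":4},{"linear":[0,1,-0.4],"spin":4},{"linear":[0,2.2,0],"spin":0},{"linear":[0,3,0],"spin":0},{"linear":[0,3,0],"spin":0},{"linear":[0,3,0],"spin":0},{"linear":[0,3,0],"spin":0},{"linear":[0,3,0],"spin":0},{"linear":[0,3,0],"spin":0},{"linear":[0,3,0],"spin":0},{"linear":[0,2.2,0],"spin":0}]}}

```text
time: 8.13
tool_pos: [0.5011, -0.2339, 0.1903]
ee_rot: [3.141, -0.0, 0.016]
wrist_force: [-0.0, -1.3, -1.6]
width: 0.0499
```

Emit:
{"fn": "play_rows", "kwargs": {"rows": [{"linear":[0,1,0],"spin":0},{"linear":[0,0.5,0],"spin":0},{"linear":[0,0,0],"spin":0},{"linear":[0,0,0],"spin":0},{"linear":[0,0,0],"spin":0}]}}

```text
time: 8.55
tool_pos: [0.5023, -0.2452, 0.1906]
ee_rot: [-3.141, -0.0, 0.02]
wrist_force: [0.4, -0.0, -1.1]
width: 0.0496
```

```bash
python3 - <<'E'
from h import *
o=robot.get_obs();p=eyes.snapshot('wrist')
from fit import T
print([np.round(d["box"]) for d in finder.silhouettes(p,"tray_in")])
f=p["frame"].copy()
for z in(.025,):
  u=proj(p,T([.4996,-.246,.0184],[[-.07,-.07,z],[-.07,.07,z],[.07,.07,z],[.07,-.07,z]]),o).round().astype(int);print(u.tolist());cv2.polylines(f,[u],True,(255,0,0),1)
cv2.imwrite("pics/w3.png",f[:,:,::-1])
delta(.4996,-.246,.068,.0184)
E
```

```text
[array([321., 172., 137., 113.]), array([328., 324.,  84.,  80.])]
[[383, 243], [259, 243], [254, 116], [389, 116]]
t 8.65 now-axes cm [-0.28  0.06 12.26] goal-axes cm [-0.28  0.06 12.26] spin 0.09 rot [-3.1415e+00 -3.0000e-04  1.9900e-02]
```

View pics/w3.png

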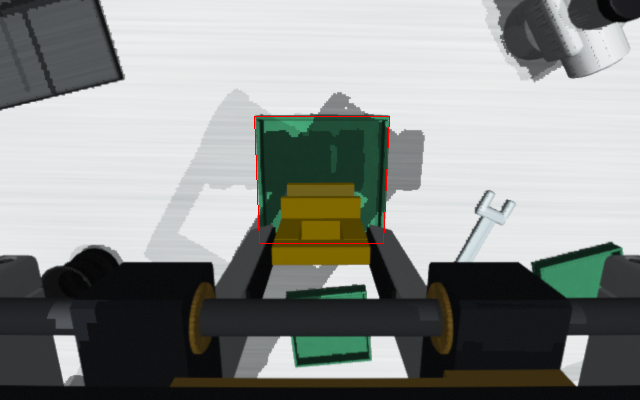

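The big tray (254–389, 116–243) matches my outline, and the pack is held upright above it. Lowering.

Emit:
{"fn": "play_rows", "kwargs": {"rows": [{"linear":[-0.2,0,1.0],"spin":0},{"linear":[-0.1,0,1.6],"spin":0},{"linear":[0,0,1.7],"spin":0},{"linear":[0,0,1.7],"spin":0},{"linear":[0,0,1.7],"spin":0},{"linear":[0,0,1.6],"spin":0},{"linear":[0,0,1.4],"spin":0},{"linear":[0,0,0.9],"spin":0},{"linear":[0,0,0.4],"spin":0},{"linear":[0,0,0],"spin":0},{"linear":[0,0,0],"spin":0}]}}

```text
time: 9.57
tool_pos: [0.4995, -0.2466, 0.0708]
ee_rot: [3.141, -0.001, 0.018]
wrist_force: [0.6, -0.7, -1.2]
width: 0.0496
```

Emit:
{"fn": "play_rows", "kwargs": {"rows": [{"linear":[0,0,0.2],"spin":0},{"linear":[0,0,0.1],"spin":0},{"linear":[0,0,0.1],"spin":0},{"linear":[0,0,0],"spin":0},{"linear":[0,0,0],"spin":0}]}}

```text
time: 9.98
tool_pos: [0.4993, -0.2467, 0.0666]
ee_rot: [3.141, -0.0, 0.018]
wrist_force: [0.2, 0.3, -1.0]
width: 0.0496
```

Emit:
{"fn": "play_rows", "kwargs": {"rows": [{"linear":[0,0,0.1],"spin":0},{"linear":[0,0,0.1],"spin":0},{"linear":[0,0,0],"spin":0},{"linear":[0,0,0],"spin":0}]}}

```text
time: 10.32
tool_pos: [0.4996, -0.2467, 0.0655]
ee_rot: [3.141, -0.001, 0.018]
wrist_force: [-1.2, 1.2, 4.9]
width: 0.0497
```

The floor is reached (+5 N). Releasing.

Emit:
{"fn": "play_rows", "kwargs": {"rows": [{"linear":[0,0,0],"spin":0},{"linear":[0,0,0],"spin":0},{"linear":[0,0,0],"spin":0},{"linear":[0,0,0],"spin":0},{"linear":[0,0,0],"spin":0},{"linear":[0,0,0],"spin":0},{"linear":[0,0,0],"spin":0},{"linear":[0,0,0],"spin":0}], "claw": 9.4}}

```text
time: 10.98
tool_pos: [0.4992, -0.2466, 0.0643]
ee_rot: [3.142, 0.0, 0.018]
wrist_force: [0.5, -0.0, 1.0]
width: 0.0934
```

Emit:
{"fn": "play_rows", "kwargs": {"rows": [{"linear":[0,0,-0.8],"spin":0},{"linear":[0,0,-1.5],"spin":0},{"linear":[0,0,-2],"spin":0},{"linear":[0,0,-2.5],"spin":0},{"linear":[0,0,-2.5],"spin":0},{"linear":[0,0,-2.5],"spin":0},{"linear":[0,0,-2.5],"spin":0},{"linear":[0,0,-2],"spin":0},{"linear":[0,0,0],"spin":0},{"linear":[0,0,0],"spin":0}]}}

```text
time: 11.82
tool_pos: [0.4998, -0.247, 0.229]
ee_rot: [3.14, -0.003, 0.018]
wrist_force: [0.3, 1.4, -0.5]
width: 0.0938
```

```bash
python3 - <<'E'
from h import *
o=robot.get_obs();print(o["time"],o["tool_pos"],o["width"])
a=eyes.snapshot('scene')["frame"][130:310,230:500];b=eyes.snapshot('wrist')["frame"]
b=cv2.resize(b,(480,300))
a=cv2.resize(a,(450,300),interpolation=cv2.INTER_CUBIC)
cv2.imwrite("pics/e.png",cv2.resize(np.hstack([a,b]),(800,258))[:,:,::-1])
E
```

```text
11.8167 [ 0.49981208 -0.24697194  0.22898702] 0.09377762256235536
```

View pics/e.png

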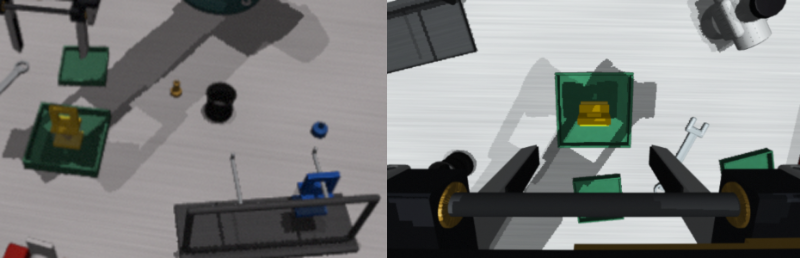

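The pack stands upright in the middle of the big tray, and the blue pack still hangs on its peg. The gripper is clear, so I'm handing in.

```bash
python3 -c "
from bench import robot
print(robot.close_job())"
```

```text
the job is handed in; nothing more can be done
None
```

The yellow-looped pack is standing upright in the middle of the largest green tray, and I handed the job in at about 12 s of the 43 s allowed; the hand-in reports no verdict.

I gripped it across its 50 mm side (opening 49.9 mm) and lifted it 19 to 20 mm. I slid it about 13.7 cm off the peg, with no more than about 1.2 N at the wrist at the readings I took. I then lowered it until the wrist force showed it touching the tray floor (about +5 N), released it and backed the gripper straight up.

- **Pack in the tray:** the last pictures from the scene and wrist cameras show it upright near the tray's centre. I did not measure its final position or tilt.
- **Blue-looped pack:** the last scene picture shows it still hanging on its peg. I judged that by eye and did not measure it.
- **Gripper:** it is open and about 16 cm above where it released the pack.
- **Disagreement:** one early wrist picture put the pack about 4 mm to one side of my estimate. The closer picture agreed with the estimate, so I used that.

No checks failed.

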